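# Tilt the two-pole breaker out of a full rail and box it

### The job

The blue-toggled two-pole breaker in the middle of this rail is the wrong one, and its clip has already been drawn out at the end away from you: swing that end up so that the breaker tilts towards you, unhook it and pull it free, leaving its neighbours in place on the rail. Then stand it, toggles up, right down in the empty two-module bay of the stock carton (the one it just fits, not the wide one), set down without dropping it, and let go. Leave the other things on the counter alone.

Things in the scene. Friction and masses are not known exactly. Their poses are not given: they have to be found in the camera images.
- blue_breaker_mid (a point): Centre (38 mm above the feet) of the loose white two-module breaker to move, the only one with BLUE toggles: 85 mm long (x) x 35.5 wide (y) x 76 high, 0.17 to 0.3 kg. x runs from its hooked end (nearer the robot) to its clip end, y along the rail, z up. Side view: base block 85 mm long up to 42 mm above the feet; on it the nose; a toggle bar, 10 mm in x, to 76 mm.
- blue_nose (a point): Where to grip it: centre of the nose, 20 mm above the breaker's centre, axes as the breaker. The nose is 45 mm long in x, 35.5 wide in y, from 42 mm (the step of the base block) to 68 mm above the feet. Grip it from above across x, one finger over the step at either end; the neighbours leave no room at its y sides.
- blue_hook (a point): The pivot: middle of the hook's mouth, round the near rail edge; 17.5 mm towards -x and 31 mm below the breaker's centre. The hook reaches 3.5 mm under the near flange and stops a straight lift. Swing the +x end up about this point by 0.35 to 0.6 rad (top leaning to -x): the far foot then clears the rail; shift about 10 mm to -x to unhook, then lift.
- blue_clip (a point): Tip of the drawn-out orange clip (10 mm wide, sticks out 6.5 mm) low on the breaker's +x end, away from the robot; nothing reaches under the rail's far flange. The underside has two feet with a groove 37 mm wide, 9 mm deep between them for the rail; the breaker stands steadily on its feet.
- neighbour_a_mid (a point): Centre (half-way up) of a loose neighbour of the same shape and size, black toggles, latched to the rail on both edges (it cannot be lifted); axes as the blue one.
- neighbour_b_mid (a point): As neighbour_a, with a small yellow test key on its nose. The blue breaker, neighbour_a and neighbour_b stand in any order on the three middle places of the row.
- rail_top (a point): Middle of the rail, 40 mm above the table, level with the top of its flanges. Rail: 35 mm wide (x), 290 mm long (y), flanges 5 mm wide, 2.3 mm thick, with 20 mm or more of free space below them. Mounted devices: feet 31 mm, step 73 mm, nose top 99 mm, toggles 107 mm above the table.
- chassis: Fixed part-built board: grey steel pan 150 (x) x 300 (y) x 3 mm carrying the raised steel rail. Origin on the table under the rail's middle; x across the rail, away from the robot; y along it. On the rail, a tight row of five two-module devices, 37 mm pitch, 1.5 mm gaps, the outer two fixed, between end clamps. A brass bar 27 mm high lies 66 mm to +x.
- bay_two (a point): Centre of the floor (4 mm above the table) of the empty two-module bay, where the blue breaker goes: 106 mm long (its x), 41 mm wide (its y), z up; partitions reach 36 mm, end walls 40 mm above the table. To its +y a like bay holds a black-toggled breaker; to its -y is the wide empty bay. The breaker may stand either way round.
- bay_three (a point): Centre of the floor of the empty three-module bay, 59 mm wide (too wide: not the place), beside an empty one-module bay of 23 mm at the carton's -y end. The carton is open, brown card, fixed to the table, 114 mm (x) x 181 mm (y) over all.
- screwdriver: Loose screwdriver with an orange handle, lying between the robot and the work.
- downlight: Loose downlight, black square bezel 90 mm, face down, 82 mm high, white lamp on top; origin under its centre.
- frames: Two loose switch frames stuck together, a white one on a black one, 85 x 155 x 20 mm; origin under the centre.
- junction_box: Loose black junction box with a white 150 mm square cover, 49 mm high; origin under the centre.
- lampholder: Loose white ceramic lampholder, 76 mm across the foot, 50 mm high; origin under the centre.
- tape_roll: Loose red roll of tape lying flat, 66 mm across, 19 mm high; origin under the centre.
Things that resemble listed ones, but are neither listed nor needed, are in the scene too. What is shaped like the part that bears bay_two but turquoise is not meant.

How it is judged:
On the way:
1. the blue breaker is tilted by more than 0.2 rad while still at its place on the rail (angle between blue_breaker_mid's own z axis and vertical above 0.2 rad and distance of blue_breaker_mid from where it was at the start of the episode below 0.05 m and height (world z) of blue_breaker_mid below 0.1 m), for 0.1 s.
At the end, for the whole second after the job is handed in: Blue breaker on the floor of the two-module bay (centre within 13 mm along, 5 mm across, 33 to 42 mm above the floor), upright within 0.1 rad, at rest, released; both loose neighbours on the rail within 5 mm of their starts, upright within 0.08 rad (x of blue_breaker_mid in the frame of bay_two between -0.013 and 0.013 m and y of blue_breaker_mid in the frame of bay_two between -0.005 and 0.005 m and z of blue_breaker_mid in the frame of bay_two between 0.033 and 0.042 m and angle between blue_breaker_mid's own z axis and vertical below 0.1 rad and linear speed of blue_breaker below 0.02 m/s and angular speed of blue_breaker below 0.2 rad/s and contact force between the fingers and blue_breaker below 0.2 N and distance of each of neighbour_a_mid, neighbour_b_mid from where it was at the start of the episode below 0.005 m and angle between each of neighbour_a_mid, neighbour_b_mid's own z axis and vertical below 0.08 rad); the robot touches nothing.
It fails at once if a neighbouring breaker is pulled off its place (by 8 mm) or tilted by 0.15 rad (distance of any of neighbour_a_mid, neighbour_b_mid from where it was at the start of the episode above 0.008 m or angle between any of neighbour_a_mid, neighbour_b_mid's own z axis and vertical above 0.15 rad).
It fails at once if the blue breaker is dropped: out of the fingers and moving faster than 0.5 m/s (linear speed of blue_breaker above 0.5 m/s and contact force between the fingers and blue_breaker below 0.1 N).
It fails at once if another thing on the counter is moved by more than 20 mm (distance of any of screwdriver, downlight, frames, junction_box, lampholder, tape_roll from where it was at the start of the episode above 0.02 m).
It also fails if it takes over 48 s, if anything falls off the work surface, if the arm or the gripper's body presses on something with over 40 N, if the wrist force passes 120 N, or if a joint passes its speed limit or range.

### The arm

A 6-joint arm with a two-finger parallel gripper is mounted at the origin on the work surface. World frame = base frame: x ahead of the robot, y to its left, z up, the work surface at z = 0. Lengths are in m, angles in rad, forces in N, time in s.
With the tool pointing down it reaches from about 0.325 to 0.775 m from the base axis. Payload 5.5 kg.
Tool frame: the origin (TCP) lies on the centre line of the jaws, within the pads' length; the fingertips stand 25 mm ahead of it and the grasp point (between the pads) lies 6 mm ahead of it; x points along the fingers, y is the direction in which the jaws open and shut, and the axes are right-handed (so a half turn about x gives the same grasp; the last joint's range is limited). The gripper opens to 88 mm and grips with 3 to 60 N. Pads are 20 mm wide; open, the fingers measure 115 mm over their backs; the gripper's body (75 mm by 178 mm) begins 61 mm behind the grasp point.
Start: joints at [-1.194, 0.091, 1.231, -0, 1.82, -0.057], TCP at [0.252, -0.544, 0.248] pointing down, gripper open.
Joint ranges: [-2.87, 2.87], [-0.86, 2.18], [0.17, 2.46], [-1.51, 4.65], [0.06, 2.69], [-2.65, 2.65]. Speed limits (rad/s): [2.57, 2.57, 3.01, 3.14, 3.14, 3.14].

### API

Orientations are given as a rotation vector (axis times angle).
In Python, from bench import bot gives the robot as it stands.
- The arm moves only by the tool send_rows, never from a script. Its arguments are lists of equal length, an entry for each row: "rotation": the turn, a rotation vector about the tool's x, y, z in units of 5 degrees (1.0 is 5 degrees), a list of three; "slide": the shift along the tool's x, y, z in m, a list of three; "fingers": the opening in per cent of the stroke, from 0 (shut) to 100 (fully open). A call has 1 to 20 rows; each row shifts and turns the commanded pose from where the row before left it, along the tool's axes as they then stand; what a row does not reach is not made up. A row lasts 1/8 s, in which the tool goes at most 62.5 mm and 10.7 degrees, less where a joint would pass 70% of its speed; a pose out of reach is approached as far as the arm can. A call is refused whole if a number of a shift passes 0.0625 or a number of a turn 1, either way. A call with a gripper value outside its range is refused whole. The fingers move at their own pace and stop on an object; "grip_force" is the grip in N (left out, the last holds). Time passes only in rows, so rows that do not move let the fingers close. It gives the time, the measured TCP pose, the force and the opening at its end, in the units of the state.
- bot.read_state(): the state, without advancing time (a new reading comes with each control period).
- bot.camera(name): name is "scene" or "top" or "wrist"; returns the picture (480x640x3 uint8, red, green, blue); there is no depth.
- bot.camera_info(name): a dict with "fx", "fy", "cx", "cy" (pixels), "R" (3x3) and "t" (3): a world point X has camera coordinates R X + t; the wrist camera has in their place "mount" (4x4, takes a point from camera to tool coordinates, whose origin is the TCP and whose axes are the tool frame's). Camera axes: x right, y down, z forward; pixel columns grow to the right and rows downward; lengths in m; the calibration is good to about 2 mm. A picture is of the moment at which its call begins: read the wrist's pose just before it. camera_info takes no time and is no camera call.
- bot.close_job(): hands the job in, once; it reports no verdict.
The state is a dict: "t": time; "q": joint angles; "dq": joint speeds; "tau": joint torques, N m; "position": TCP position; "tool_rot": TCP orientation; "force": force on the tool from outside, world axes, zero at the start; "torque": the same for the moment, N m; "finger_gap": opening from 0.0 (shut) to 1.0 (fully open).
Only numpy, scipy, OpenCV 4.12 (cv2) and the standard library are available. Lean on these libraries where they do the work, as an engineer would, in place of code of your own. Each camera call takes 0.05 s, during which the arm holds its last target.

## Working session

There is one attempt and no reset: what is moved stays moved. The work goes in short steps, Python scripts to look and compute and a tool call to move; the robot and the scene stay as the last step left them, time stands still between calls to the robot, and variables do not carry over. Pictures are saved under pics/ and viewed, and the job is handed in when it is done.

Besides the shell and the picture viewer there is one more tool, called after "Request:" in YAML: its name, and indented under it one key for each argument. send_rows: Moves the arm, as the interface text tells. Its arguments: {"type":"object","properties":{"rotation":{"type":"array","items":{"type":"array","items":{"type":"number"}}},"slide":{"type":"array","items":{"type":"array","items":{"type":"number"}}},"fingers":{"type":"array","items":{"type":"number"}},"grip_force":{"type":"number"}},"required":["rotation","slide","fingers"]}

```bash
ls; mkdir -p pics
python3 - <<'E'
from bench import bot
import cv2,numpy as np
s=bot.read_state();print({k:np.round(v,4).tolist() for k,v in s.items()})
for n in("scene","top"):
    cv2.imwrite(f"pics/{n}0.png",bot.camera(n)[:,:,::-1]); print(n,{k:np.round(v,4).tolist() for k,v in bot.camera_info(n).items()})
print(bot.camera_info("wrist"))
E
```

```text
pics
{'t': 0.0, 'q': [-1.1937, 0.0919, 1.2319, -0.0, 1.8198, -0.0567], 'dq': [-0.0, 0.0003, -0.0011, -0.0014, -0.0001, 0.0007], 'tau': [-0.0021, -44.6449, -40.6451, 0.0696, 0.0292, -0.0001], 'position': [0.2521, -0.5442, 0.2465], 'tool_rot': [1.9819, 0.4387, -1.9826], 'force': [0.3025, 0.0369, -0.1922], 'torque': [-0.0152, 0.0139, -0.0122], 'finger_gap': 1.0005}
scene {'fx': 527.3791, 'fy': 527.3791, 'cx': 315.3609, 'cy': 248.718, 'R': [[-0.6967, 0.7174, 0.0026], [0.5745, 0.5601, -0.5969], [-0.4296, -0.4144, -0.8023]], 't': [0.3773, -0.3025, 1.6003]}
top {'fx': 452.9699, 'fy': 452.9699, 'cx': 316.3659, 'cy': 244.8588, 'R': [[0.02, -0.9998, -0.0056], [-0.9936, -0.0193, -0.1114], [0.1112, 0.0078, -0.9938]], 't': [0.0187, 0.5501, 1.0207]}
{'fx': 386.3392172188105, 'fy': 386.3392172188105, 'cx': 319.8167405254848, 'cy': 244.76004411051457, 'mount': array([[ 6.53769175e-04, -2.54474196e-01,  9.67079343e-01,
        -1.35869073e-01],
       [ 9.99998542e-01, -1.35907455e-03, -1.03364593e-03,
        -4.07257814e-05],
       [ 1.57736914e-03,  9.67078609e-01,  2.54472937e-01,
        -6.90737756e-02],
       [ 0.00000000e+00,  0.00000000e+00,  0.00000000e+00,
         1.00000000e+00]])}
```

View pics/top0.png

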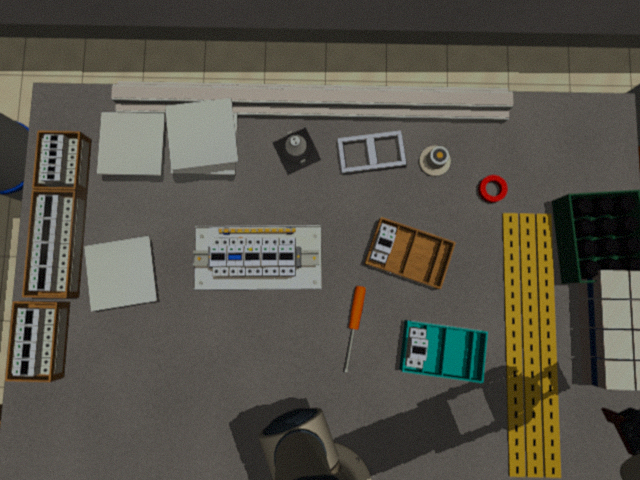

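View pics/scene0.png

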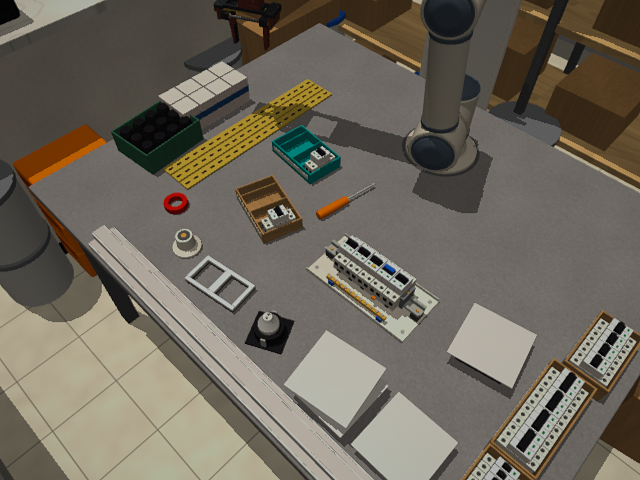

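The top view shows the chassis row at about (253,257), with the blue toggles at (235,257). The brown carton is at (410,253), and the turquoise decoy at (445,350) is not meant. I'll enlarge to confirm.

Run:
```python
import cv2,numpy as np
t=cv2.imread("pics/top0.png")
a=cv2.resize(t[215:300,185:335],None,fx=5,fy=5,interpolation=cv2.INTER_CUBIC)
cv2.imwrite("pics/c1.png",a)
a=cv2.resize(t[210:295,355:465],None,fx=6,fy=6,interpolation=cv2.INTER_CUBIC)
cv2.imwrite("pics/c2.png",a)
t=cv2.imread("pics/scene0.png")
a=cv2.resize(t[220:345,300:445],None,fx=4.7,fy=4.7,interpolation=cv2.INTER_CUBIC)
cv2.imwrite("pics/c3.png",a)
```

```text
(no output)
```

View pics/c1.png

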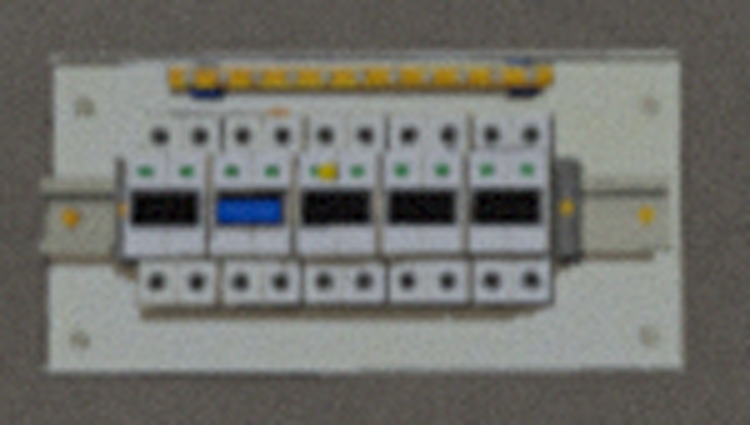

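View pics/c2.png

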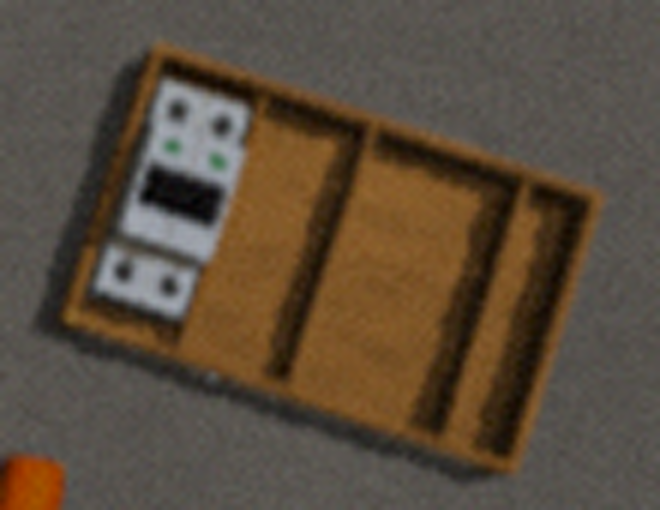

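View pics/c3.png

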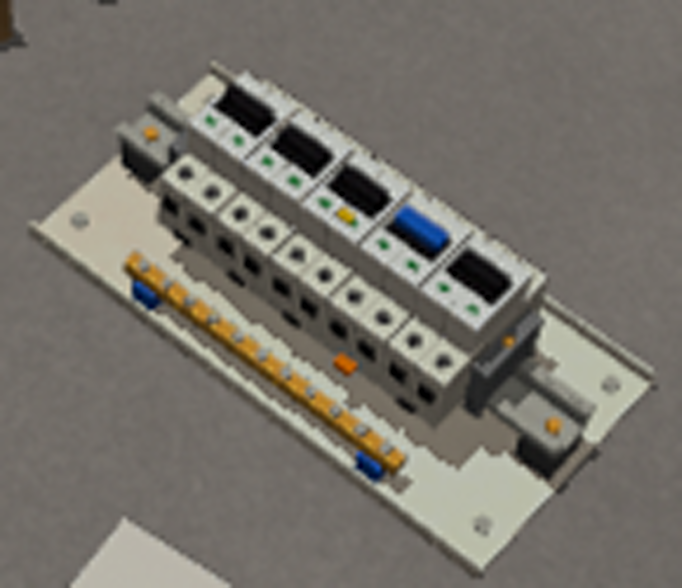

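Crops confirm it. The blue toggles are at top px (235,257), second device from the left, with an orange clip tip on the far side and the yellow-key neighbour to its right. In the brown carton, the bay next to the black-toggled breaker is the two-module one (about px (404,251)), and the wider one is to its right. Next I'll measure roughly.

```bash
cat > h.py <<'E'
import numpy as np,cv2
from scipy.spatial.transform import Rotation as R
from bench import bot
def ray(name,px,z,pose=None):
    c=bot.camera_info(name)
    d=np.array([(px[0]-c['cx'])/c['fx'],(px[1]-c['cy'])/c['fy'],1.])
    if name=='wrist':
        p,rv=pose; T=np.eye(4);T[:3,:3]=R.from_rotvec(rv).as_matrix();T[:3,3]=p
        M=T@c['mount'];o=M[:3,3];d=M[:3,:3]@d
    else:
        o=-c['R'].T@c['t'];d=c['R'].T@d
    return o+d*(z-o[2])/d[2]
def proj(name,X,pose=None):
    c=bot.camera_info(name)
    if name=='wrist':
        p,rv=pose; T=np.eye(4);T[:3,:3]=R.from_rotvec(rv).as_matrix();T[:3,3]=p
        M=np.linalg.inv(T@c['mount']);x=M[:3,:3]@X+M[:3,3]
    else: x=c['R']@X+c['t']
    return np.array([x[0]/x[2]*c['fx']+c['cx'],x[1]/x[2]*c['fy']+c['cy']])
E
python3 - <<'E'
from h import *
f=lambda x,y:(185+x/5-.4,215+y/5-.4)
g=lambda x,y:(355+x/6-.4,210+y/6-.4)
for n,p,z in [("panTL",f(53,57),.003),("panTR",f(678,57),.003),("panBR",f(682,370),.003),("panBL",f(48,370),.003),("toggleL",f(216,211),.107),("toggleR",f(284,211),.107),("nose bl",f(210,252),.099),("nose br",f(294,252),.099),
 ("ctTL",g(160,45),.04),("ctTR",g(603,193),.04),("ctBR",g(512,470),.04),("ctBL",g(68,320),.04),("part1top",g(262,98),.036),("part1bot",g(180,345),.036),("part2top",g(370,125),.036),("part2bot",g(290,375),.036)]:
    print(n,ray("top",p,z).round(4)[:2])
E
```

```text
panTL [0.5926 0.3212]
panTR [0.5984 0.0215]
panBR [0.4492 0.0168]
panBL [0.4433 0.3161]
toggleL [0.5116 0.2187]
toggleR [0.5122 0.1894]
nose bl [0.4945 0.2221]
nose br [0.4952 0.1858]
ctTL [ 0.6162 -0.1194]
ctTR [ 0.562  -0.2892]
ctBR [ 0.4556 -0.2533]
ctBL [ 0.5092 -0.0848]
part1top [ 0.5969 -0.1594]
part1bot [ 0.5008 -0.1281]
part2top [ 0.5872 -0.201 ]
part2bot [ 0.4901 -0.1701]
```

```bash
cat >> h.py <<'E'
def tgt(yaw,tilt=0,flip=1):
    # tool x down, tool y along flip*chassis x ; tilt: top leaning to -x
    m=np.array([[0,flip,0],[0,0,-flip],[-1,0,0]],float) # columns: toolx=(0,0,-1), tooly=(f,0,0), toolz = x cross y
    m[:,0]=[0,0,-1];m[:,1]=[flip,0,0];m[:,2]=np.cross(m[:,0],m[:,1])
    return R.from_euler('z',yaw)*R.from_euler('y',-tilt)*R.from_matrix(m)
def delta(s,P,Rt):
    R0=R.from_rotvec(s['tool_rot'])
    print("slide total (tool axes now)",R0.inv().apply(np.array(P)-s['position']).round(4),"rot units",np.round(np.degrees((R0.inv()*Rt).as_rotvec())/5,3))
E
python3 - <<'E'
from h import *
s=bot.read_state();print(R.from_rotvec(s['tool_rot']).as_matrix().round(3))
for f in(1,-1):
  delta(s,[.50,-.17,.28],tgt(-.309,flip=f)); delta(s,[.517,.204,.25],tgt(.0193,flip=f))
E
```

```text
[[-0.001  0.42  -0.907]
 [ 0.002 -0.907 -0.42 ]
 [-1.    -0.002 -0.   ]]
slide total (tool axes now) [-0.0329 -0.2354 -0.3822] rot units [-9.488e+00 -9.000e-03  1.900e-02]
slide total (tool axes now) [-0.0023 -0.5676 -0.5549] rot units [-1.325e+01 -1.300e-02  1.700e-02]
slide total (tool axes now) [-0.0329 -0.2354 -0.3822] rot units [2.6512e+01 2.3000e-02 1.1000e-02]
slide total (tool axes now) [-0.0023 -0.5676 -0.5549] rot units [2.275e+01 1.900e-02 1.400e-02]
```

Run:
```python
from h import *
s=bot.read_state()
delta(s,[.535,-.18,.2],tgt(-.309,flip=1))
```

```text
slide total (tool axes now) [ 0.047  -0.2115 -0.4098] rot units [-9.488e+00 -9.000e-03  1.900e-02]
```

Request:
send_rows:
  rotation:
    - [0, 0, 0]
    - [0, 0, 0]
    - [0, 0, 0]
    - [0, 0, 0]
    - [0, 0, 0]
    - [0, 0, 0]
    - [0, 0, 0]
    - [0, 0, 0]
    - [0, 0, 0]
    - [0, 0, 0]
    - [-0.95, 0, 0]
    - [-0.95, 0, 0]
    - [-0.95, 0, 0]
    - [-0.95, 0, 0]
    - [-0.95, 0, 0]
    - [-0.95, 0, 0]
    - [-0.95, 0, 0]
    - [-0.95, 0, 0]
    - [-0.95, 0, 0]
    - [-0.95, 0, 0]
  slide:
    - [0.0047, -0.02115, -0.041]
    - [0.0047, -0.02115, -0.041]
    - [0.0047, -0.02115, -0.041]
    - [0.0047, -0.02115, -0.041]
    - [0.0047, -0.02115, -0.041]
    - [0.0047, -0.02115, -0.041]
    - [0.0047, -0.02115, -0.041]
    - [0.0047, -0.02115, -0.041]
    - [0.0047, -0.02115, -0.041]
    - [0.0047, -0.02115, -0.041]
    - [0, 0, 0]
    - [0, 0, 0]
    - [0, 0, 0]
    - [0, 0, 0]
    - [0, 0, 0]
    - [0, 0, 0]
    - [0, 0, 0]
    - [0, 0, 0]
    - [0, 0, 0]
    - [0, 0, 0]
  fingers: [100, 100, 100, 100, 100, 100, 100, 100, 100, 100, 100, 100, 100, 100, 100, 100, 100, 100, 100, 100]

```text
t: 2.6
position: [0.5351, -0.1801, 0.2]
tool_rot: [1.43, 1.05, -1.431]
force: [-0.9, -0.6, 0.9]
finger_gap: 1.002
```

```bash
cat >> h.py <<'E'
def snap(fn):
    import json
    s=bot.read_state(); im=bot.camera("wrist")
    cv2.imwrite(f"pics/{fn}.png",im[:,:,::-1]); json.dump([list(s['position']),list(s['tool_rot'])],open(f"pics/{fn}.json","w"))
    print(s['t'],s['position'].round(4) if hasattr(s['position'],'round') else s['position'],np.round(s['force'],2),s['finger_gap'])
    return s
E
python3 - <<'E'
from h import *
s=snap("w1"); delta(s,[.517,.204,.2],tgt(.0193))
E
```

```text
2.6 [ 0.5351 -0.1801  0.2   ] [-0.87 -0.58  0.94] 1.0015218235709833
slide total (tool axes now) [ 2.000e-04 -1.327e-01 -3.609e-01] rot units [-3.719 -0.004  0.012]
```

View pics/w1.png

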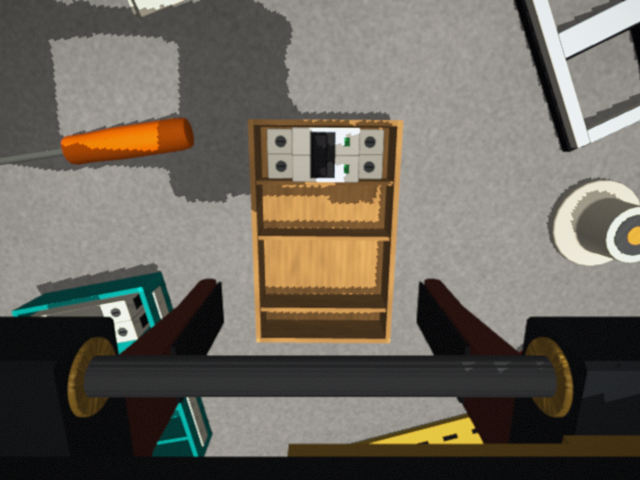

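The wrist view shows the carton at (325,230), with the black breaker in the top bay. The target bay is between the partitions at rows ~182 and ~236, and the wide bay is at rows 238–308. I'll zoom to get edges.

Run:
```python
import cv2
t=cv2.imread("pics/w1.png")
cv2.imwrite("pics/c4.png",cv2.resize(t[112:252,240:410],None,fx=4,fy=4,interpolation=cv2.INTER_CUBIC))
```

```text
(no output)
```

View pics/c4.png

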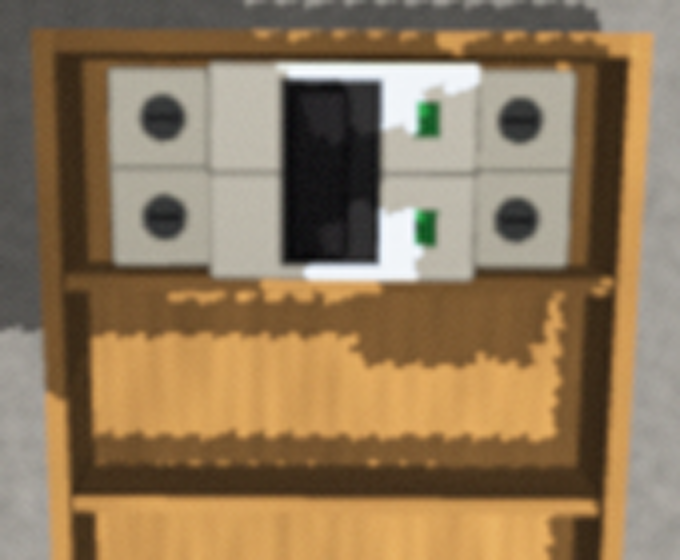

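Run:
```python
from h import *
import json
pose=json.load(open("pics/w1.json"))
f=lambda x,y:(240+x/4-.4,112+y/4-.4)
Rz=R.from_euler('z',.309)
pts=[("p1 lowL",f(70,290),.036),("p1 lowR",f(612,294),.036),("p2 upL",f(76,496),.036),("p2 upR",f(596,499),.036),
("inL",f(66,390),.036),("inR",f(608,390),.036),("oTL",(248,120.5),.04),("oTR",(403,120.5),.04),("oBR",(390,342),.04),("oBL",(258,342),.04)]
for n,p,z in pts:
    X=ray("wrist",p,z,pose); print(n,X.round(4)[:2],Rz.apply(X).round(4)[:2])
```

```text
p1 lowL [ 0.5002 -0.1284] [0.5155 0.0298]
p1 lowR [ 0.5995 -0.1606] [0.62   0.0293]
p2 upL [ 0.4874 -0.1671] [ 0.5151 -0.011 ]
p2 upR [ 0.5861 -0.199 ] [ 0.6188 -0.0114]
inL [ 0.4928 -0.1464] [0.514  0.0104]
inR [ 0.594  -0.1785] [0.6201 0.0106]
oTL [ 0.5103 -0.0828] [0.5113 0.0763]
oTR [ 0.6182 -0.117 ] [0.6245 0.0766]
oBR [ 0.563  -0.2873] [ 0.6236 -0.1025]
oBL [ 0.4562 -0.2535] [ 0.5117 -0.1028]
```

Request:
send_rows:
  rotation:
    - [0, 0, 0]
    - [0, 0, 0]
    - [0, 0, 0]
    - [0, 0, 0]
    - [0, 0, 0]
    - [0, 0, 0]
    - [0, 0, 0]
    - [0, 0, 0]
    - [-0.93, 0, 0]
    - [-0.93, 0, 0]
    - [-0.93, 0, 0]
    - [-0.93, 0, 0]
    - [0, 0, 0]
  slide:
    - [0, -0.0166, -0.0451]
    - [0, -0.0166, -0.0451]
    - [0, -0.0166, -0.0451]
    - [0, -0.0166, -0.0451]
    - [0, -0.0166, -0.0451]
    - [0, -0.0166, -0.0451]
    - [0, -0.0166, -0.0451]
    - [0, -0.0166, -0.0451]
    - [0, 0, 0]
    - [0, 0, 0]
    - [0, 0, 0]
    - [0, 0, 0]
    - [0, 0, 0]
  fingers: [100, 100, 100, 100, 100, 100, 100, 100, 100, 100, 100, 100, 100]

```text
t: 4.28
position: [0.518, 0.2039, 0.2002]
tool_rot: [1.198, 1.217, -1.199]
force: [-0.3, -0.1, -0.5]
finger_gap: 0.999
```

Run:
```python
from h import *
s=snap("w2")
t=cv2.imread("pics/w2.png")
cv2.imwrite("pics/c5.png",cv2.resize(t[100:300,220:420],None,fx=3,fy=3,interpolation=cv2.INTER_CUBIC))
```

```text
4.275 [0.518  0.2039 0.2002] [-0.27 -0.08 -0.51] 0.9993957751089763
```

View pics/w2.png

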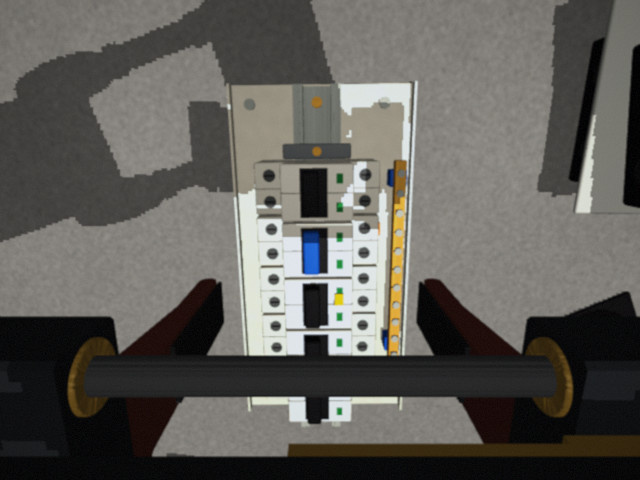

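View pics/c5.png

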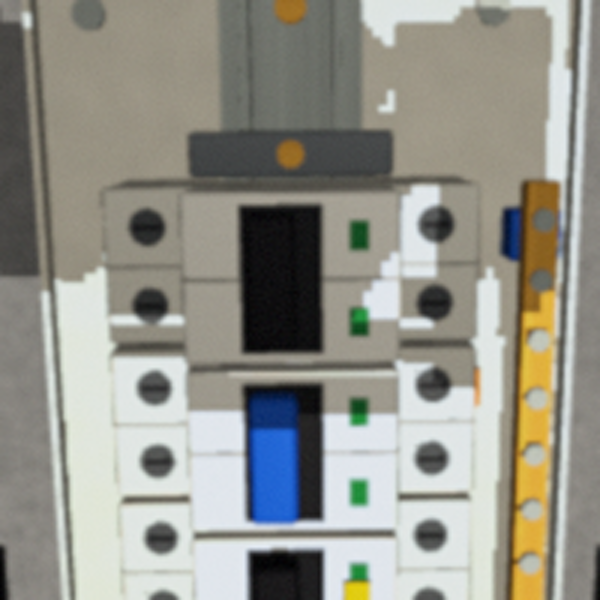

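The blue toggles are at (313,252) in wrist px. The blue nose top spans crop x 191–397 and y 369–533, with the clip tip at full px ~(378,228). Measuring now.

Run:
```python
from h import *
import json
pose=json.load(open("pics/w2.json"))
print(R.from_rotvec(pose[1]).as_matrix().round(4))
f=lambda x,y:(220+x/3-.33,100+y/3-.33)
Rz=R.from_euler('z',-.0193)
pts=[("noseTL",f(189,372),.099),("noseTR",f(399,370),.099),("noseBL",f(193,534),.099),("noseBR",f(397,530),.099),
("baseL1",f(113,352),.073),("baseL2",f(122,498),.073),("baseR1",f(473,350),.073),("baseR2",f(469,494),.073),
("screwL1",f(155,388),.073),("screwL2",f(158,461),.073),("screwR1",f(433,383),.073),("screwR2",f(431,458),.073),
("panTL",(230.5,83),.003),("panTR",(416,82),.003),("panBR",(402,410),.003),("panBL",(249,410),.003)]
for n,p,z in pts:
    X=ray("wrist",p,z,pose); print(n,X.round(4)[:2],Rz.apply(X).round(4)[:2])
```

```text
[[-7.000e-04  9.999e-01  1.500e-02]
 [-2.000e-04  1.500e-02 -9.999e-01]
 [-1.000e+00 -7.000e-04  2.000e-04]]
noseTL [0.494  0.2242] [0.4982 0.2146]
noseTR [0.5378 0.2252] [0.542  0.2148]
noseBL [0.4945 0.1885] [0.498  0.1789]
noseBR [0.5386 0.19  ] [0.5421 0.1795]
baseL1 [0.4741 0.2233] [0.4783 0.2141]
baseL2 [0.4752 0.188 ] [0.4788 0.1788]
baseR1 [0.5569 0.2248] [0.5612 0.2141]
baseR2 [0.5578 0.1901] [0.5613 0.1793]
screwL1 [0.4836 0.2149] [0.4876 0.2055]
screwL2 [0.484  0.1973] [0.4877 0.1879]
screwR1 [0.5481 0.217 ] [0.5522 0.2063]
screwR2 [0.5484 0.1989] [0.5521 0.1883]
panTL [0.4442 0.3189] [0.4503 0.3103]
panTR [0.5931 0.3217] [0.5992 0.3102]
panBR [0.6025 0.0151] [0.6027 0.0035]
panBL [0.4489 0.013 ] [0.4491 0.0043]
```

Request:
send_rows:
  rotation:
    - [-0.07, 0, 0]
    - [0, 0, 0]
    - [0, 0, 0]
    - [0, 0, 0]
    - [0, 0, 0]
    - [0, 0, 0]
  slide:
    - [0, -0.0019, -0.0029]
    - [0.03, 0, 0]
    - [0.03, 0, 0]
    - [0.024, 0, 0]
    - [0.015, 0, 0]
    - [0, 0, 0]
  fingers: [100, 100, 100, 100, 100, 100]

```text
t: 5.08
position: [0.5156, 0.2067, 0.1005]
tool_rot: [1.191, 1.221, -1.194]
force: [0.5, -0.1, 0.2]
finger_gap: 0.998
```

Run:
```python
from h import *
s=snap("w3"); print(R.from_rotvec(s['tool_rot']).as_matrix().round(4))
for n in("scene","top"):
    im=bot.camera(n)[:,:,::-1]; cv2.imwrite(f"pics/{n}3.png",im)
t=cv2.imread("pics/scene3.png");a=cv2.resize(t[200:340,300:450],None,fx=4,fy=4,interpolation=cv2.INTER_CUBIC);cv2.imwrite("pics/c6.png",a)
```

```text
5.075 [0.5156 0.2067 0.1005] [ 0.46 -0.1   0.2 ] 0.9981318683946132
[[-2.100e-03  9.997e-01  2.240e-02]
 [-6.000e-04  2.240e-02 -9.997e-01]
 [-1.000e+00 -2.100e-03  6.000e-04]]
```

View pics/c6.png

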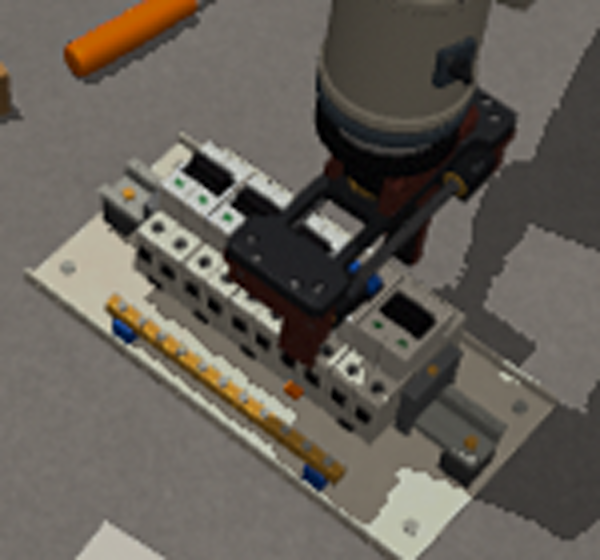

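View pics/w3.png

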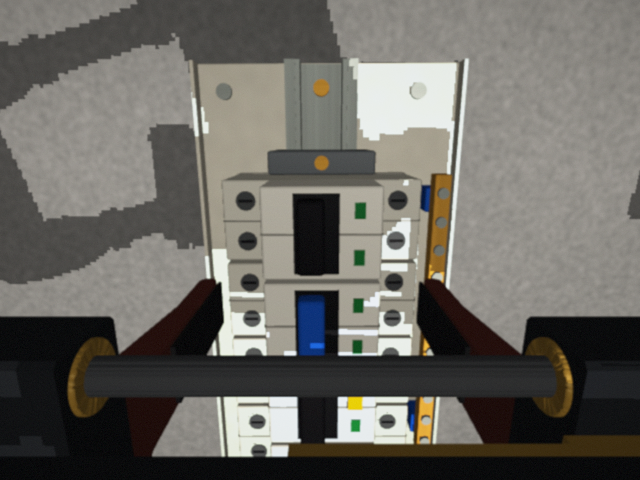

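```bash
python3 - <<'E'
from h import *
import json
pose=json.load(open("pics/w3.json"))
Rr=R.from_rotvec(pose[1]).inv()
for n,p,z in [("gapL",(266,281),.099),("gapR",(381,281),.099),("gapR2",(381,352),.099),("baseL",(228,262),.073),("baseR",(417,262),.073)]:
    X=ray("wrist",p,z,pose); print(n,X.round(4),"tool",Rr.apply(X-np.array(pose[0])).round(4))
E
python3 - <<'E'
import cv2
t=cv2.imread("pics/w3.png");cv2.imwrite("pics/c7.png",cv2.resize(t[250:370,210:440],None,fx=3.4,fy=3.4,interpolation=cv2.INTER_CUBIC))
E
```

```text
gapL [0.4944 0.2253 0.099 ] tool [ 0.0016 -0.0207 -0.0191]
gapR [0.5378 0.2262 0.099 ] tool [ 0.0015  0.0227 -0.0191]
gapR2 [0.5396 0.1964 0.099 ] tool [0.0015 0.0238 0.0108]
baseL [0.4741 0.2243 0.073 ] tool [ 0.0276 -0.0411 -0.0185]
baseR [0.5577 0.226  0.073 ] tool [ 0.0274  0.0426 -0.0185]
```

View pics/c7.png

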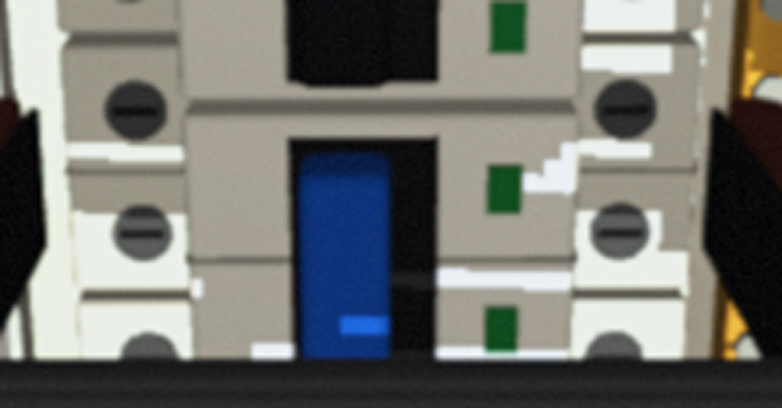

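Request:
send_rows:
  rotation:
    - [0, 0, 0]
    - [0, 0, 0]
    - [0, 0, 0]
    - [0, 0, 0]
    - [0, 0, 0]
    - [0, 0, 0]
    - [0, 0, 0]
    - [0, 0, 0]
  slide:
    - [0, 0.001, 0]
    - [0, 0, 0]
    - [0, 0, 0]
    - [0, 0, 0]
    - [0, 0, 0]
    - [0, 0, 0]
    - [0, 0, 0]
    - [0, 0, 0]
  fingers: [80, 60, 40, 40, 40, 40, 40, 40]
  grip_force: 35

```text
t: 6.22
position: [0.5171, 0.2068, 0.1017]
tool_rot: [1.192, 1.22, -1.193]
force: [-0.3, 0.4, 0.3]
finger_gap: 0.508
```

Request:
send_rows:
  rotation:
    - [0, 0, 0.5]
    - [0, 0, 0.5]
    - [0, 0, 0.5]
    - [0, 0, 0.5]
    - [0, 0, 0.5]
    - [0, 0, 0.5]
  slide:
    - [-0.0007, -0.0028, 0]
    - [-0.0007, -0.0028, 0]
    - [-0.0007, -0.0028, 0]
    - [-0.0007, -0.0028, 0]
    - [-0.0007, -0.0028, 0]
    - [-0.0007, -0.0028, 0]
  fingers: [40, 40, 40, 40, 40, 40]

```text
t: 6.98
position: [0.4996, 0.2063, 0.1037]
tool_rot: [1.307, 1.027, -0.997]
force: [-1.8, -0.1, 0.3]
finger_gap: 0.515
```

Run:
```python
from h import *
s=snap("w4"); print(R.from_rotvec(s['tool_rot']).as_matrix().round(4), np.round(s['torque'],2))
for n in("scene",):
    im=bot.camera(n)[:,:,::-1]; cv2.imwrite(f"pics/{n}4.png",im)
t=cv2.imread("pics/scene4.png");a=cv2.resize(t[200:340,300:450],None,fx=4,fy=4,interpolation=cv2.INTER_CUBIC);cv2.imwrite("pics/c8.png",a)
```

```text
6.975 [0.4996 0.2063 0.1037] [-1.83 -0.08  0.34] 0.5146799332308681
[[ 2.590e-01  9.656e-01  2.280e-02]
 [ 5.800e-03  2.200e-02 -9.997e-01]
 [-9.659e-01  2.591e-01  1.000e-04]] [-0.17  0.56  0.  ]
```

View pics/c8.png

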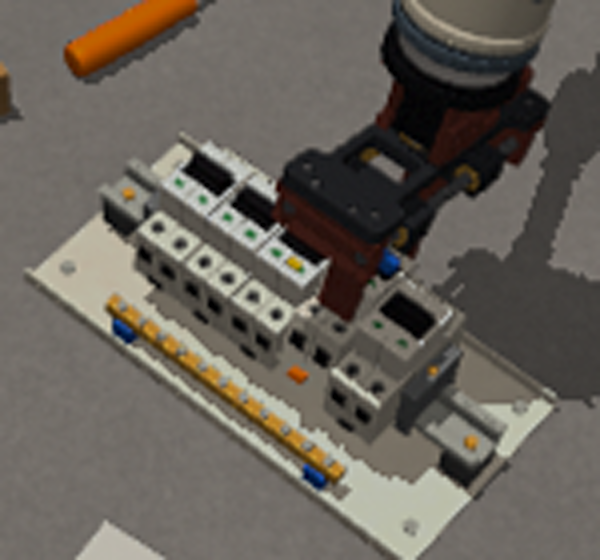

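The breaker is tilting with low forces and the neighbours are unmoved (key nose at c8 px (295,262)). I'll continue to about 27°.

Request:
send_rows:
  rotation:
    - [0, 0, 0.5]
    - [0, 0, 0.5]
    - [0, 0, 0.5]
    - [0, 0, 0.5]
    - [0, 0, 0.5]
    - [0, 0, 0]
  slide:
    - [-0.0007, -0.0028, 0]
    - [-0.0007, -0.0028, 0]
    - [-0.0007, -0.0028, 0]
    - [-0.0007, -0.0028, 0]
    - [-0.0007, -0.0028, 0]
    - [0, 0, 0]
  fingers: [40, 40, 40, 40, 40, 40]

```text
t: 7.82
position: [0.4844, 0.206, 0.1014]
tool_rot: [1.385, 0.866, -0.834]
force: [-4.8, -0.5, -0.6]
finger_gap: 0.505
```

Run:
```python
from h import *
s=snap("w5"); print(R.from_rotvec(s['tool_rot']).as_matrix().round(4), np.round(s['torque'],2))
for n in("scene",):
    im=bot.camera(n)[:,:,::-1]; cv2.imwrite(f"pics/{n}5.png",im)
t=cv2.imread("pics/scene5.png");a=cv2.resize(t[200:340,300:450],None,fx=4,fy=4,interpolation=cv2.INTER_CUBIC);cv2.imwrite("pics/c9.png",a)
Rt=R.from_rotvec(s['tool_rot'])
for d in ([-.012,0,0],[0,0,.06]): print(Rt.inv().apply(R.from_euler('z',.0225).apply(d)).round(4))
```

```text
7.825 [0.4844 0.206  0.1014] [-4.83 -0.49 -0.59] 0.5052861683477584
[[ 4.586e-01  8.884e-01  2.300e-02]
 [ 1.000e-02  2.070e-02 -9.997e-01]
 [-8.886e-01  4.587e-01  7.000e-04]] [-0.17  1.3  -0.01]
[-0.0055 -0.0107 -0.    ]
[-0.0533  0.0275  0.    ]
```

View pics/c9.png

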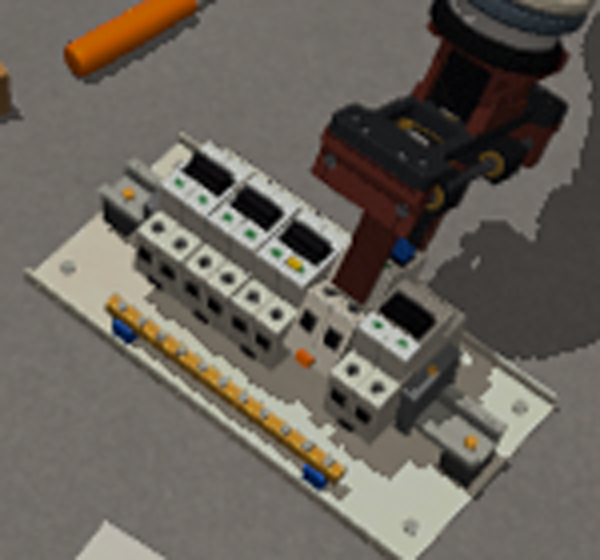

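Tilt is 0.476 rad with a small force. Next is the 12 mm shift to -x, then a small test lift.

Request:
send_rows:
  rotation:
    - [0, 0, 0]
    - [0, 0, 0]
    - [0, 0, 0]
    - [0, 0, 0]
    - [0, 0, 0]
  slide:
    - [-0.0014, -0.0027, 0]
    - [-0.0014, -0.0027, 0]
    - [-0.0014, -0.0027, 0]
    - [-0.0013, -0.0026, 0]
    - [0, 0, 0]
  fingers: [40, 40, 40, 40, 40]

```text
t: 8.55
position: [0.4736, 0.2058, 0.1025]
tool_rot: [1.387, 0.863, -0.831]
force: [0.7, -0.3, -1.4]
finger_gap: 0.512
```

Request:
send_rows:
  rotation:
    - [0, 0, 0]
    - [0, 0, 0]
  slide:
    - [-0.0018, 0.0009, 0]
    - [-0.0018, 0.0009, 0]
  fingers: [40, 40]

```text
t: 8.8
position: [0.4737, 0.2058, 0.1067]
tool_rot: [1.387, 0.863, -0.831]
force: [-0.3, -0.4, -2.3]
finger_gap: 0.506
```

Request:
send_rows:
  rotation:
    - [0, 0, 0]
    - [0, 0, 0]
    - [0, 0, 0]
    - [0, 0, 0]
    - [0, 0, 0]
    - [0, 0, 0]
    - [0, 0, 0]
  slide:
    - [-0.0089, 0.0046, 0]
    - [-0.0178, 0.0092, 0]
    - [-0.0178, 0.0092, 0]
    - [-0.0178, 0.0092, 0]
    - [-0.0178, 0.0092, 0]
    - [-0.0178, 0.0092, 0]
    - [-0.0178, 0.0092, 0]
  fingers: [40, 40, 40, 40, 40, 40, 40]

```text
t: 9.68
position: [0.4733, 0.2058, 0.2381]
tool_rot: [1.387, 0.863, -0.831]
force: [0.4, -0.4, -1.9]
finger_gap: 0.51
```

Run:
```python
from h import *
s=snap("w6")
im=bot.camera("scene")[:,:,::-1]; cv2.imwrite(f"pics/scene6.png",im)
t=cv2.imread("pics/scene6.png");a=cv2.resize(t[150:340,290:490],None,fx=3.5,fy=3.5,interpolation=cv2.INTER_CUBIC)[:600];cv2.imwrite("pics/c10.png",a)
c=R.from_euler('z',-.311).inv() 
Rz=R.from_euler('z',-.309)
bay=Rz.apply([.5678,.0092,0]);print("bay",bay)
Rt=R.from_rotvec(s['tool_rot'])
# upright, then yaw
up=tgt(.0225); print("to upright",np.degrees((Rt.inv()*up).as_rotvec())/5)
print("slide after upright", up.inv().apply([bay[0],bay[1],.24]-np.array(s['position'])))
print("yaw units",np.degrees((up.inv()*tgt(-.312)).as_rotvec())/5)
```

```text
9.675 [0.4733 0.2058 0.2381] [ 0.39 -0.38 -1.9 ] 0.5099701225441436
bay [ 0.54370572 -0.1639072   0.        ]
to upright [ 3.11179807e-03 -1.79552099e-03 -5.50092731e+00]
slide after upright [-0.00190517  0.06211039  0.37117091]
yaw units [3.83308765 0.         0.        ]
```

View pics/c10.png

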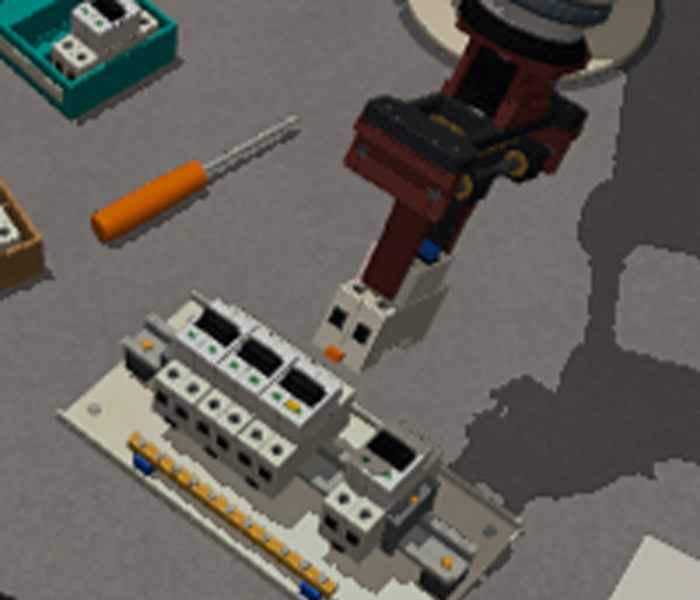

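It's free and the neighbours are standing. Now: upright it, carry it over the carton, then yaw.

Request:
send_rows:
  rotation:
    - [0, 0, -0.917]
    - [0, 0, -0.917]
    - [0, 0, -0.917]
    - [0, 0, -0.917]
    - [0, 0, -0.917]
    - [0, 0, -0.917]
    - [0, 0, 0]
    - [0, 0, 0]
    - [0, 0, 0]
    - [0, 0, 0]
    - [0, 0, 0]
    - [0, 0, 0]
    - [0, 0, 0]
    - [0, 0, 0]
    - [0, 0, 0]
    - [0.96, 0, 0]
    - [0.96, 0, 0]
    - [0.96, 0, 0]
    - [0.96, 0, 0]
    - [0, 0, 0]
  slide:
    - [0, 0, 0]
    - [0, 0, 0]
    - [0, 0, 0]
    - [0, 0, 0]
    - [0, 0, 0]
    - [0, 0, 0]
    - [0, 0.0069, 0.0413]
    - [0, 0.0069, 0.0413]
    - [0, 0.0069, 0.0413]
    - [0, 0.0069, 0.0413]
    - [0, 0.0069, 0.0413]
    - [0, 0.0069, 0.0413]
    - [0, 0.0069, 0.0413]
    - [0, 0.0069, 0.0413]
    - [0, 0.0069, 0.0413]
    - [0, 0, 0]
    - [0, 0, 0]
    - [0, 0, 0]
    - [0, 0, 0]
    - [0, 0, 0]
  fingers: [40, 40, 40, 40, 40, 40, 40, 40, 40, 40, 40, 40, 40, 40, 40, 40, 40, 40, 40, 40]

```text
t: 12.28
position: [0.5438, -0.1645, 0.2359]
tool_rot: [1.434, 1.046, -1.436]
force: [0.9, 0.9, -1.1]
finger_gap: 0.509
```

Run:
```python
from h import *
s=snap("w7");print(R.from_rotvec(s['tool_rot']).as_matrix().round(4))
for n in("scene","top"):
    im=bot.camera(n)[:,:,::-1]; cv2.imwrite(f"pics/{n}7.png",im)
t=cv2.imread("pics/scene7.png");a=cv2.resize(t[120:270,190:340],None,fx=4,fy=4,interpolation=cv2.INTER_CUBIC)[:600];cv2.imwrite("pics/c11.png",a)
Rt=R.from_rotvec(s['tool_rot'])
bay=R.from_euler('z',-.309).apply([.5678,.0092,0])
delta(s,[bay[0],bay[1],.24],tgt(-.312))
```

```text
12.275 [ 0.5438 -0.1645  0.2359] [ 0.89  0.87 -1.13] 0.5088359169041453
[[-1.200e-03  9.518e-01 -3.066e-01]
 [ 2.000e-04 -3.066e-01 -9.518e-01]
 [-1.000e+00 -1.200e-03  2.000e-04]]
slide total (tool axes now) [-0.0041 -0.0003 -0.0005] rot units [0.004 0.002 0.014]
```

View pics/c11.png

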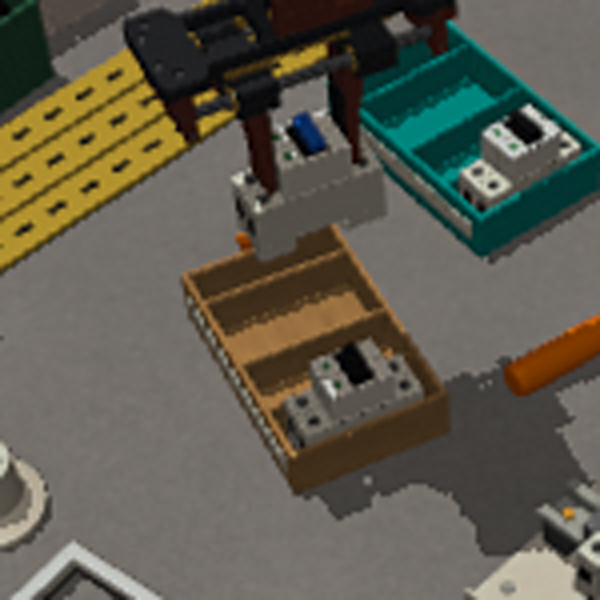

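View pics/w7.png

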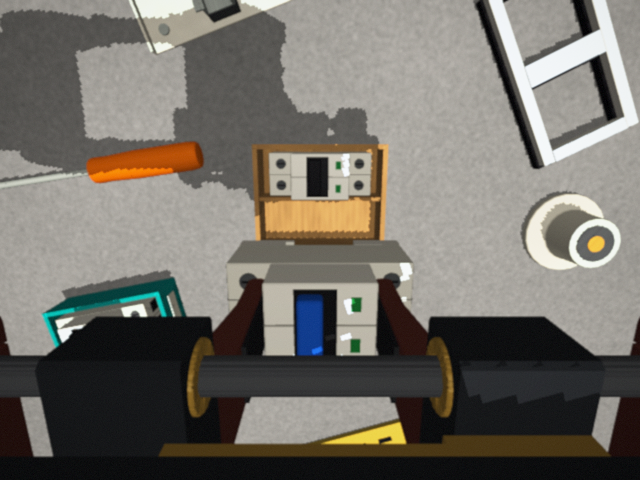

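Run:
```python
import cv2
t=cv2.imread("pics/w7.png");cv2.imwrite("pics/c12.png",cv2.resize(t[225:365,220:420],None,fx=4,fy=4,interpolation=cv2.INTER_CUBIC))
```

View pics/c12.png

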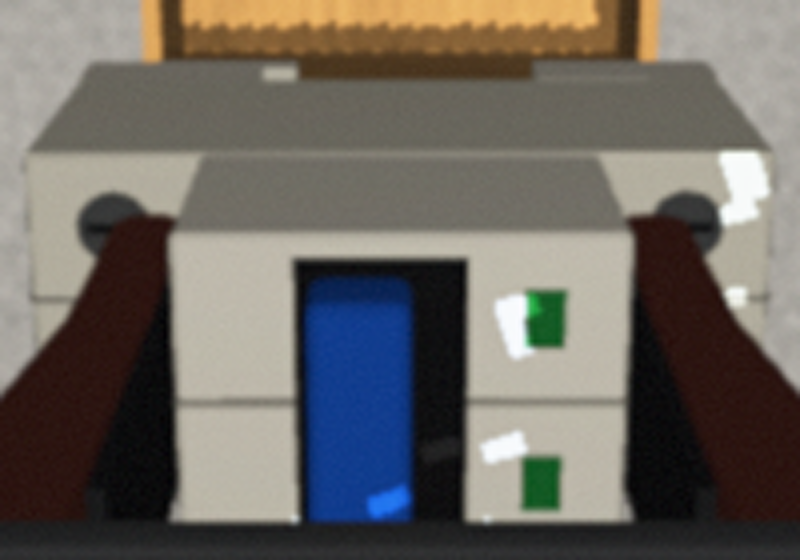

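Run:
```python
from h import *
import json
pose=json.load(open("pics/w7.json"));P=np.array(pose[0]);Rr=R.from_rotvec(pose[1]).inv()
f=lambda x,y:(220+x/4-.4,225+y/4-.4)
zc=P[2]-.0327
for n,p,h in [("stepL",f(29,151),.042),("stepR",f(769,151),.042),("footL",f(92,62),0),("footR",f(711,62),0),("noseL",f(170,232),.068),("noseR",f(633,232),.068),("seamL",f(180,402),.068),("seamR",f(628,402),.068)]:
    X=ray("wrist",p,zc-.038+h,pose);print(n,Rr.apply(X-P).round(4))
# carton remeasure
pts=[("cTL",(254,145),.04),("cTR",(388.5,145),.04)]
for n,p,z in pts:
    X=ray("wrist",p,z,pose);print(n,X.round(4),Rr.apply(X-P).round(4))
```

```text
stepL [ 0.0287 -0.0418 -0.0179]
stepR [ 0.0286  0.0406 -0.0178]
footL [ 0.0707 -0.043  -0.0176]
footR [ 0.0706  0.0423 -0.0175]
noseL [ 0.0027 -0.0224 -0.0179]
noseR [ 0.0027  0.0217 -0.0179]
seamL [ 0.0027 -0.0221 -0.0002]
seamR [ 0.0027  0.0219 -0.0002]
cTL [ 0.512  -0.0829  0.04  ] [ 0.1959 -0.055  -0.0679]
cTR [ 0.6184 -0.1174  0.04  ] [ 0.1958  0.0568 -0.0677]
```

In hand the breaker is centred (offset ≤0.5 mm) and upright. Lowering to just above the partitions for a check.

Request:
send_rows:
  rotation:
    - [0, 0, 0]
    - [0, 0, 0]
    - [0, 0, 0]
    - [0, 0, 0]
    - [0, 0, 0]
    - [0, 0, 0]
  slide:
    - [0.02, 0.001, 0]
    - [0.03, 0, 0]
    - [0.03, 0, 0]
    - [0.025, 0, 0]
    - [0.013, 0, 0]
    - [0, 0, 0]
  fingers: [40, 40, 40, 40, 40, 40]

```text
t: 13.18
position: [0.544, -0.1645, 0.117]
tool_rot: [1.434, 1.048, -1.437]
force: [-0.1, 0.4, -1.3]
finger_gap: 0.509
```

Run:
```python
from h import *
s=snap("w8")
im=bot.camera("scene")[:,:,::-1]; cv2.imwrite(f"pics/scene8.png",im)
a=cv2.resize(im[120:270,190:340],None,fx=4,fy=4,interpolation=cv2.INTER_CUBIC)[:600];cv2.imwrite("pics/c13.png",a)
t=cv2.imread("pics/w8.png");cv2.imwrite("pics/c14.png",cv2.resize(t[120:370,220:420],None,fx=2.4,fy=2.4,interpolation=cv2.INTER_CUBIC))
```

```text
13.175 [ 0.544  -0.1645  0.117 ] [-0.08  0.41 -1.34] 0.5094547018738786
```

View pics/c13.png

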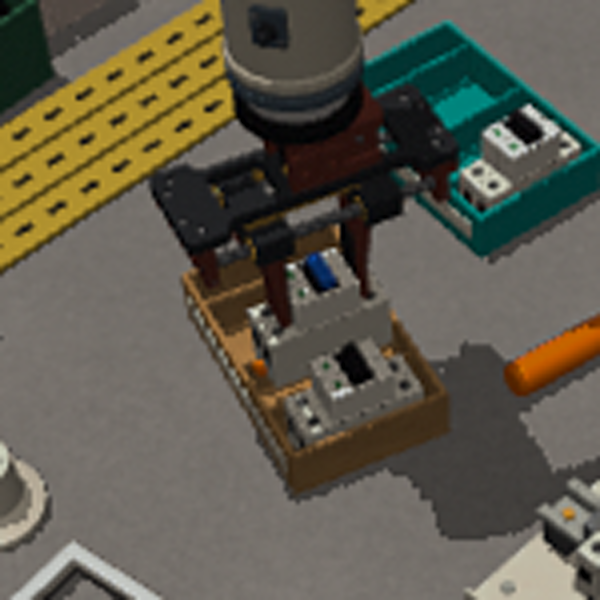

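View pics/c14.png

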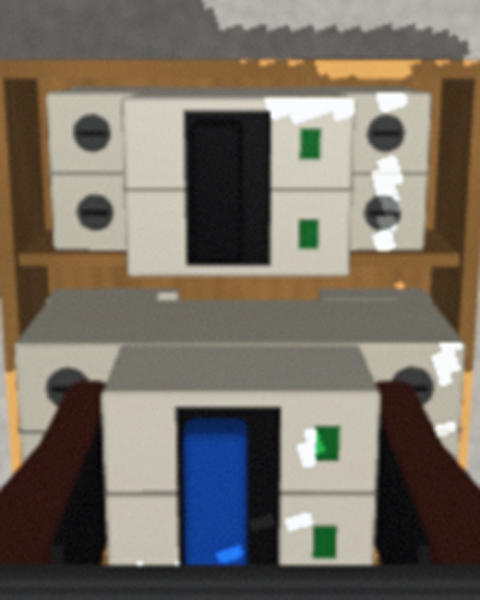

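Run:
```python
from h import *
import json
pose=json.load(open("pics/w8.json"));P=np.array(pose[0]);Rr=R.from_rotvec(pose[1]).inv()
f=lambda x,y:(220+x/2.4-.4,120+y/2.4-.4)
for n,p,z in [("footL",f(52,291),.0463),("footR",f(428,291),.0463),("p1uL",f(25,252),.036),("p1lL",f(25,266),.036),("p1lR",f(455,266),.036),("oTL",f(0,62),.04),("stepL",f(20,343),.0883)]:
    X=ray("wrist",p,z,pose);print(n,Rr.apply(X-P).round(4))
im=cv2.imread("pics/w8.png")
cv2.imwrite("pics/c15.png",cv2.resize(im[215:265,215:425],None,fx=3.8,fy=7,interpolation=cv2.INTER_CUBIC))
```

```text
footL [ 0.0708 -0.0437 -0.0172]
footR [ 0.0706  0.0426 -0.0171]
p1uL [ 0.0811 -0.0518 -0.0242]
p1lL [ 0.0811 -0.052  -0.0208]
p1lR [ 0.0808  0.0509 -0.0207]
oTL [ 0.0771 -0.0538 -0.0682]
stepL [ 0.0288 -0.0414 -0.0178]
```

View pics/c15.png

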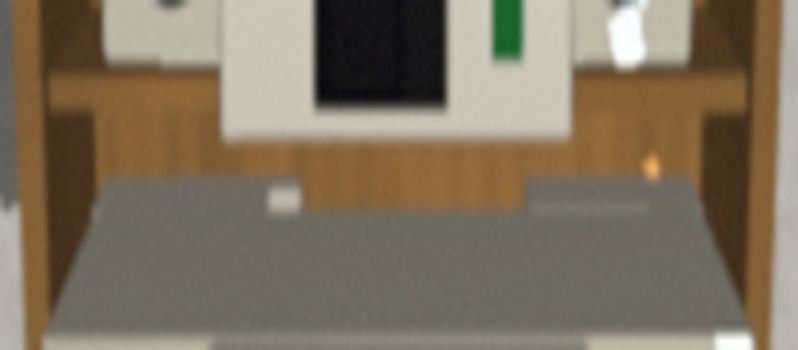

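The partition edge is 20.8 mm and the breaker face 17.5 mm from centre, so the breaker is centred to within 1 mm. Lowering in.

Request:
send_rows:
  rotation:
    - [0, 0, 0]
    - [0, 0, 0]
    - [0, 0, 0]
    - [0, 0, 0]
    - [0, 0, 0]
  slide:
    - [0.008, 0, -0.0004]
    - [0.012, 0, 0]
    - [0.01, 0, 0]
    - [0.007, 0, 0]
    - [0, 0, 0]
  fingers: [40, 40, 40, 40, 40]

```text
t: 13.9
position: [0.5444, -0.1642, 0.0806]
tool_rot: [1.435, 1.047, -1.437]
force: [-0.0, -0.1, -2.1]
finger_gap: 0.509
```

Request:
send_rows:
  rotation:
    - [0, 0, 0]
    - [0, 0, 0]
    - [0, 0, 0]
    - [0, 0, 0]
  slide:
    - [0.0012, 0, 0]
    - [0.0012, 0, 0]
    - [0.0012, 0, 0]
    - [0, 0, 0]
  fingers: [40, 40, 40, 40]

```text
t: 14.4
position: [0.5449, -0.1643, 0.078]
tool_rot: [1.435, 1.045, -1.436]
force: [0.3, 0.4, -2.8]
finger_gap: 0.507
```

Request:
send_rows:
  rotation:
    - [0, 0, 0]
    - [0, 0, 0]
    - [0, 0, 0]
  slide:
    - [0.001, 0, 0]
    - [0.001, 0, 0]
    - [0, 0, 0]
  fingers: [40, 40, 40]

```text
t: 14.78
position: [0.5448, -0.1643, 0.0759]
tool_rot: [1.435, 1.045, -1.436]
force: [-0.7, -0.4, -2.0]
finger_gap: 0.507
```

Request:
send_rows:
  rotation:
    - [0, 0, 0]
    - [0, 0, 0]
  slide:
    - [0.001, 0, 0]
    - [0, 0, 0]
  fingers: [40, 40]

```text
t: 15.02
position: [0.5448, -0.1643, 0.0749]
tool_rot: [1.435, 1.045, -1.436]
force: [-0.0, -0.3, -2.1]
finger_gap: 0.506
```

Request:
send_rows:
  rotation:
    - [0, 0, 0]
    - [0, 0, 0]
  slide:
    - [0.0008, 0, 0]
    - [0, 0, 0]
  fingers: [40, 40]

```text
t: 15.28
position: [0.5449, -0.1643, 0.0748]
tool_rot: [1.435, 1.045, -1.435]
force: [-2.4, 0.3, 1.2]
finger_gap: 0.508
```

Request:
send_rows:
  rotation:
    - [0, 0, 0]
    - [0, 0, 0]
  slide:
    - [0.0008, 0, 0]
    - [0, 0, 0]
  fingers: [40, 40]

```text
t: 15.52
position: [0.5449, -0.1644, 0.0747]
tool_rot: [1.436, 1.045, -1.435]
force: [-3.7, 1.2, 5.6]
finger_gap: 0.511
```

Floor contact came at the expected height (force rising to +5.6 N). Releasing.

Request:
send_rows:
  rotation:
    - [0, 0, 0]
    - [0, 0, 0]
    - [0, 0, 0]
    - [0, 0, 0]
    - [0, 0, 0]
    - [0, 0, 0]
  slide:
    - [-0.0005, 0, 0]
    - [0, 0, 0]
    - [0, 0, 0]
    - [0, 0, 0]
    - [0, 0, 0]
    - [0, 0, 0]
  fingers: [52, 60, 75, 90, 90, 90]

```text
t: 16.27
position: [0.5449, -0.1644, 0.0739]
tool_rot: [1.435, 1.045, -1.436]
force: [-0.3, 0.0, -0.1]
finger_gap: 0.897
```

Request:
send_rows:
  rotation:
    - [0, 0, 0]
    - [0, 0, 0]
    - [0, 0, 0]
    - [0, 0, 0]
    - [0, 0, 0]
    - [0, 0, 0]
    - [0, 0, 0]
    - [0, 0, 0]
  slide:
    - [-0.005, 0, 0]
    - [-0.015, 0, 0]
    - [-0.03, 0, 0]
    - [-0.03, 0, 0]
    - [-0.03, 0, 0]
    - [-0.03, 0, 0]
    - [-0.03, 0, 0]
    - [0, 0, 0]
  fingers: [90, 90, 90, 90, 90, 90, 90, 90]

```text
t: 17.27
position: [0.5459, -0.1647, 0.2482]
tool_rot: [1.437, 1.039, -1.431]
force: [0.4, 0.3, -0.3]
finger_gap: 0.901
```

Run:
```python
from h import *
s=snap("w9")
im=bot.camera("scene")[:,:,::-1]; cv2.imwrite(f"pics/scene9.png",im)
cv2.imwrite("pics/c16.png",cv2.resize(im[160:350,200:450],None,fx=3,fy=3,interpolation=cv2.INTER_CUBIC))
im=bot.camera("top")[:,:,::-1]; cv2.imwrite(f"pics/top9.png",im)
```

```text
17.275 [ 0.5459 -0.1647  0.2482] [ 0.37  0.28 -0.26] 0.9012915135106464
```

View pics/c16.png

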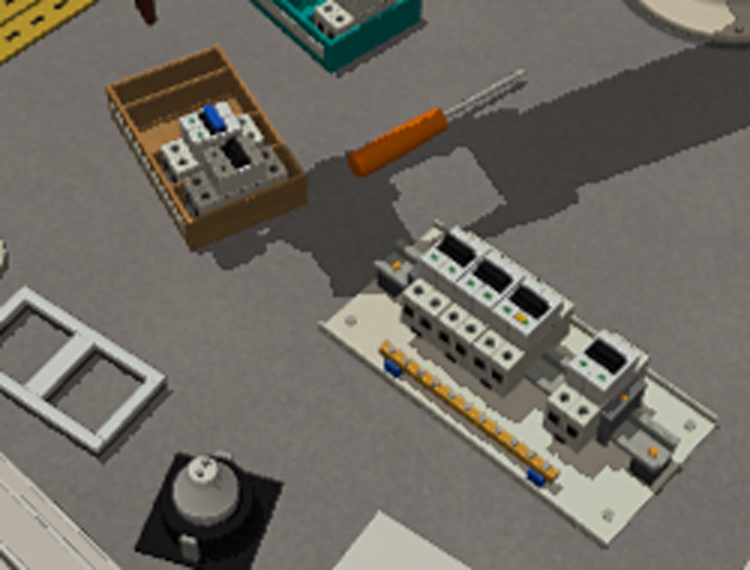

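View pics/w9.png

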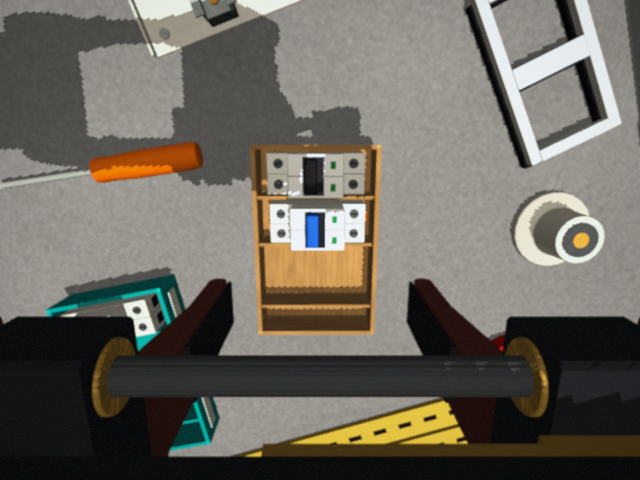

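View pics/top9.png

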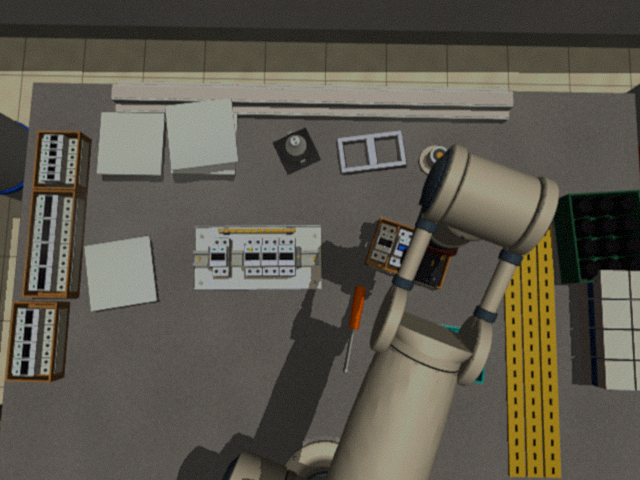

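The blue breaker is seated in the two-module bay at wrist px (314,228), level with its fellow. A quick numeric check of the neighbours and the breaker's position, then hand in.

Run:
```python
from h import *
import json
a=cv2.imread("pics/scene0.png");b=cv2.imread("pics/scene9.png")
pose=json.load(open("pics/w9.json"))
for n,(x0,x1,y0,y1) in {"b":(362,386,252,274),"a":(350,374,243,264)}.items():
    tpl=cv2.resize(a[y0:y1,x0:x1],None,fx=4,fy=4,interpolation=cv2.INTER_CUBIC);win=cv2.resize(b[y0-8:y1+8,x0-8:x1+8],None,fx=4,fy=4,interpolation=cv2.INTER_CUBIC)
    r=cv2.matchTemplate(win,tpl,cv2.TM_CCOEFF_NORMED);_,m,_,l=cv2.minMaxLoc(r);print(n,m,(l[0]-32)/4,(l[1]-32)/4)
bay=R.from_euler('z',-.309).apply([.5678,.0092,0])
Rz=R.from_euler('z',.312)
im=cv2.imread("pics/w9.png");cv2.imwrite("pics/c17.png",cv2.resize(im[180:260,245:385],None,fx=5.5,fy=5.5,interpolation=cv2.INTER_CUBIC))
for p in [(280,213),(281,233),(354,213),(353,233)]:
    X=ray("wrist",p,.046,pose); print(Rz.apply(X-np.r_[bay[:2],0]).round(4))
```

```text
b 0.9051506519317627 0.0 0.0
a 0.9989359378814697 0.0 0.0
[-0.032   0.0094  0.046 ]
[-0.0316 -0.0087  0.046 ]
[0.0336 0.0093 0.046 ]
[ 0.033  -0.0089  0.046 ]
```

View pics/c17.png

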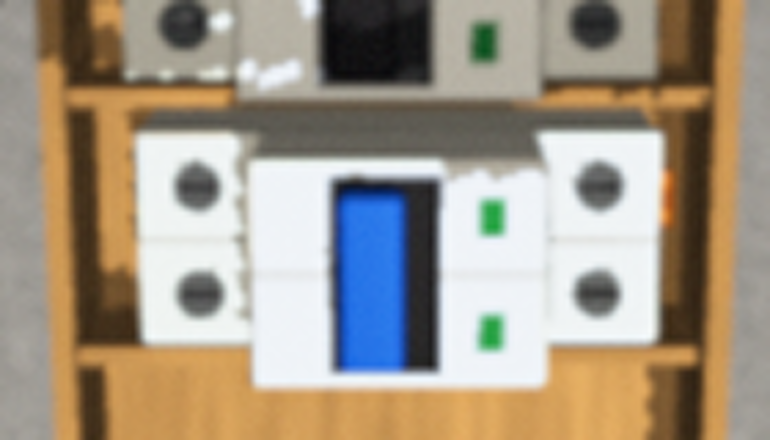

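Screw positions put the breaker within 1 mm of the bay centre in x and y. The neighbours show zero pixel shift. Handing in.

```bash
python3 -c "
from bench import bot
print(bot.close_job(), bot.read_state()['t'])"
```

```text
the job is handed in; nothing more can be done
the job is handed in; nothing more can be done
```

I tilted the blue breaker about 0.48 rad about its hook, moved it 12 mm to -x and lifted it clear of the rail. It now stands toggles up in the two-module bay of the brown carton, released, with the arm raised clear. I handed the job in just after the last reading at 17.3 s.

**Breaker in the bay:** it was lowered in roughly 1 mm steps until it touched the floor at about the expected height. After release, the last wrist picture puts its screws within about 1 mm of the bay centre in both directions, level with the breaker beside it.

**Neighbours:** they show no pixel shift in the scene camera. The match score was lower for the key-bearing neighbour (0.91, against 1.00 for the other), probably because the blue breaker beside it is gone.

**Other items:** nothing else on the counter looks moved in the final pictures. I checked these by eye only.

**Disagreement:** the top and wrist cameras differed by 1.5 to 3 mm in y. I used wrist measurements for both the breaker and the bay, and the fit agreed with them.

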